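Thread the pivot pin through the swing-arm bracket and hold it for the clip

ROBOT

A 6-joint arm with a two-finger parallel gripper is mounted at the origin on the work surface. World frame = base frame: x ahead of the robot, y to its left, z up, the work surface at z = 0. Lengths are in m, angles in degrees, forces in N, time in s.
With the tool pointing down it reaches from about 0.4 to 0.825 m from the base axis. Payload 7 kg.
Tool frame: the origin (TCP) lies midway between the tips of the shut fingers; the grasp point (between the pads) lies 19 mm behind it; z points along the fingers, y is the line along which they close (so a half turn about z gives the same grasp; the last joint's range is limited). The gripper opens to 88 mm and grips with 3 to 60 N. Pads are 19 mm wide; open, the fingers measure 130 mm over their backs; the gripper's body (78 mm by 193 mm) begins 47 mm behind the grasp point.
Start: joints at [93.455, 20.546, 0.682, 0, -70.136, -16.507], TCP at [0.152, 0.658, 0.227] pointing down, gripper open.
Joint ranges: [-176.03, 176.03], [-82.01, 121.73], [-58.28, 71.71], [-173.87, 95.51], [-174.79, -0.11], [-173.66, 173.66]. Speed limits (degrees/s): [136.94, 136.94, 172.46, 180, 180, 180].

INTERFACE

Orientations are given as [roll, pitch, yaw] about the fixed x, y, z axes, in that order (R = Rz(yaw) Ry(pitch) Rx(roll)).
In Python, from plant import r, eyes, workorder gives the robot as it stands.
- The arm moves only by the tool step_arm, never from a script. Its argument "plan" is a list of rows, each a list of 5 numbers: the shift along the tool's x, y, z each as a share of 25 cm, from -1 to 1, then the turn about the tool's z as a share of 60 degrees, from -1 to 1, then the finger opening in mm, from 0 to 87.6. In form: [[x, y, z, turn, jaw], ...]. A call has 1 to 12 rows; each row is the pose to reach, as a shift and turn from the pose commanded when the call began, along the tool's axes at that moment; what a row does not reach only later rows make up. A row lasts 1/12 s, in which the tool goes at most 41.7 mm and 7.16 degrees, less where a joint would pass 70% of its speed; a pose out of reach is approached as far as the arm can. A call with a number of a shift or a turn outside -1 to 1 is refused whole. A call with a gripper value outside its range is refused whole. The fingers move at their own pace and stop on an object; "newtons" is the grip in N (left out, the last holds). Time passes only in rows, so rows that repeat a pose let the fingers close. It gives the time, the measured TCP pose, the force, the opening and the grip force at its end, in the units of the state.
- r.get_state(): the state, without advancing time (a new reading comes with each control period).
- eyes.capture(name): name is "side" or "top"; returns the picture (420x560x3 uint8, red, green, blue); there is no depth.
- eyes.camera_model(name): a dict with "fov_y" (degrees; the focal length in pixels is half the picture's height over the tangent of half this angle, whatever the lens; pixels are square), "cx", "cy" (the principal point, pixels), "world_to_cam" (4x4, takes a point from world to camera coordinates). Camera axes: x right, y up, looking along -z (the intrinsics and any distortion apply to the point x, -y, -z); pixel columns grow to the right and rows downward; lengths in m; the calibration is good to about 2 mm. A picture is of the moment at which its call begins. camera_model takes no time and is no camera call.
- workorder.close_job(): hands the job in; it is judged then, once.
The state is a dict: "time_s": time; "joints": joint angles; "qd": joint speeds; "joint_torque": joint torques, N m; "tcp_pos": TCP position; "eef_rot": TCP orientation; "contact_force": force on the tool from outside, world axes, zero at the start; "moment": the same for the moment, N m; "gripper_width": finger opening in m; "gripper_force": force on a finger pad.
Only numpy, scipy, OpenCV 4.12 (cv2) and the standard library are available. Lean on these libraries where they do the work, as an engineer would, in place of code of your own. Each camera call takes 0.05 s, during which the arm holds its last target. There are 200 camera calls.

TASK

Take the steel pivot pin by its orange ring, lift it straight up out of the wooden stand, and thread it down through the upper and then the lower brass bushing of the blue bracket. Finish while still holding the pin by its ring, hanging upright and unwedged in both bushings: its lower end showing clearly below the lower bushing so that I can put a clip on it, its dark collar still clear above the upper bushing. Leave the mug, the pen jar, the ink bottle and the tape dispenser standing where they are.

Things in the scene. Friction and masses are not known exactly. Their poses are not given: they have to be found in the camera images.
- pin: The loose pivot pin, about 0.14 kg, 172 mm tall, upright in the stand at the start. Steel shaft 12 mm thick and 120 mm long, its lowest 6 mm tapering to a 7 mm nose; above it a dark collar 24 mm wide and 8 mm high, a short neck, and a flat orange ring. Origin at the centre of its lower end (10 mm above the table in the stand), z along the shaft towards the ring.
- pin_ring (a point): Centre of the pin's orange ring, 152 mm above its lower end: the place to take it. The ring stands on edge, 40 mm outer and 16 mm inner diameter, 10 mm thick; its flat faces look along the point's x and -x, so close the fingers along that x axis. Below it the collar's top is 24 mm under this centre.
- pin_tip (a point): Centre of the pin's lower end.
- pin_collar (a point): On the pin's axis, at the underside of the collar, 120 mm above the lower end.
- stand: Fixed wooden block 66 x 66 mm, 60 mm high, origin at the centre of its underside. A vertical hole 15 mm wide and 50 mm deep in the middle of its top holds the pin.
- bracket: Fixed blue steel bracket, two brass bushings one straight above the other; origin on their common vertical axis at table height. Its post (22 x 36 mm, 130 mm high) stands 69 mm from that axis towards its -x. Bushings: 34 mm outside, bored 15 mm right through, 16 mm high; the upper spans 114 to 130 mm, the lower 44 to 60 mm above the table; open space below the lower one.
- upper_mouth (a point): Centre of the upper bushing's upper mouth, 130 mm above the table.
- lower_under (a point): Centre of the lower bushing's underside, 44 mm above the table. With the collar sitting on the upper bushing the pin would stick out 34 mm below this.
- mug: Bystander: a red mug, 82 mm wide, 92 mm high, handle towards its +y; origin at the centre of its underside. It may stand between the stand and the bracket.
- jar: Bystander: a glass jar of pens, 76 mm wide, about 165 mm high with the pens; origin at the centre of its underside.
- ink: Bystander: a small amber ink bottle, 42 mm wide, 75 mm high; origin at the centre of its underside.
- tape: Bystander: a black desk tape dispenser, 140 x 55 mm, 76 mm high; origin at the centre of its underside.
Things that resemble listed ones, but are neither listed nor needed, are in the scene too. What is meant by the pin is not purple, and is the smaller of those in its own colour.

How it is judged:
By the outcome, as a careful person would: the job done as asked, in the order asked, and still so for the second after the job is handed in, while the arm keeps its last pose, push and grip.
It also fails if it takes over 54 s, if anything falls off the work surface, if the arm or the gripper's body presses on something with over 40 N, if the wrist force passes 120 N, or if a joint passes its speed limit or range.

## Working session

There is one attempt and no reset: what is moved stays moved. The work goes in short steps, Python scripts to look and compute and a tool call to move; the robot and the scene stay as the last step left them, time stands still between calls to the robot, and variables do not carry over. Pictures are saved under pics/ and viewed, at most 10 in all, crops included, and the job is handed in when it is done.

Besides the shell and the picture viewer there is one more tool, called after "Call:" as name(argument=value, ...), one argument or row to a line, values as JSON. step_arm: Moves the arm, as the interface text tells. Its arguments: {"type":"object","properties":{"plan":{"type":"array"},"newtons":{"type":"number"}},"required":["plan"]}

```bash
mkdir -p pics; python3 - <<'E'
from plant import r,eyes
import cv2
for n in("side","top"):
    m=eyes.camera_model(n);print(n,m)
    cv2.imwrite(f"pics/{n}0.png",eyes.capture(n)[:,:,::-1])
s=r.get_state();print(s)
E
```

```text
side {'fov_y': 45.06644776514476, 'cx': 280.0574463899112, 'cy': 202.82096383106548, 'world_to_cam': array([[ 0.77945016, -0.62644656, -0.00470765, -0.37163471],
       [ 0.43728761,  0.53867918,  0.72014185, -0.3106665 ],
       [-0.44859447, -0.56337327,  0.69381089, -1.27517788],
       [ 0.        ,  0.        ,  0.        ,  1.        ]])}
top {'fov_y': 45.61799417815888, 'cx': 274.457684245868, 'cy': 204.77076333254223, 'world_to_cam': array([[ 0.0213355 , -0.99973872,  0.00820303, -0.02325325],
       [ 0.98842548,  0.02232529,  0.1500555 , -0.50671127],
       [-0.15019943,  0.00490658,  0.98864354, -1.38850876],
       [ 0.        ,  0.        ,  0.        ,  1.        ]])}
{'time_s': 0.1, 'joints': array([ 9.34562931e+01,  2.05873936e+01,  6.37560138e-01, -1.75393282e-02,
       -7.01353906e+01, -1.65077407e+01]), 'qd': array([ 0.05270488, -0.1277432 ,  0.21138848,  0.07363998, -0.03801999,
        0.02200862]), 'joint_torque': array([-1.10089695e-03, -5.84166169e+01,  2.93748701e+01,  7.01551706e+00,
        1.00924724e-02, -5.90276227e-05]), 'tcp_pos': array([0.15235228, 0.65712198, 0.22570518]), 'eef_rot': array([ 1.79913603e+02, -8.40895702e-03, -1.30574134e+01]), 'contact_force': array([ 0.85797832,  0.53117042, -0.01738906]), 'moment': array([ 0.00012635,  0.05488448, -0.03247471]), 'gripper_force': 0.0, 'gripper_width': 0.08739182269110224}
```

View pics/side0.png

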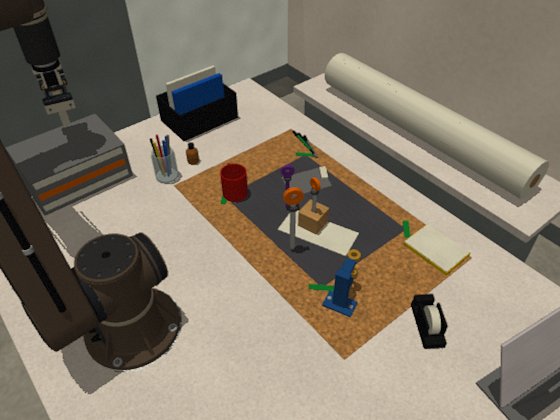

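View pics/top0.png

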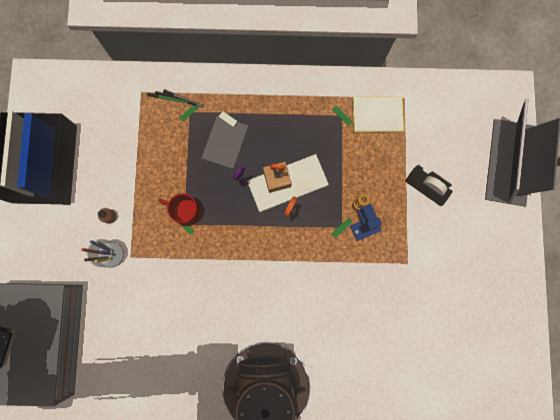

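The side view shows the pin in the stand with its ring at about (315,185). A bigger orange look-alike is at (292,197), a purple one at (288,172), and the bracket bushing at (354,255). In the top view the pin's ring is at (278,168), the look-alike at (292,206), and the bushing at (362,200). Next I'll enlarge both.

```bash
cat > h.py <<'E'
import numpy as np,cv2
from plant import r,eyes
M={n:eyes.camera_model(n) for n in("side","top")}
def ray(n,u,v):
    m=M[n];f=210/np.tan(np.radians(m["fov_y"]/2));T=m["world_to_cam"];R=T[:3,:3]
    d=R.T@np.array([(u-m["cx"])/f,-(v-m["cy"])/f,-1]);return -R.T@T[:3,3],d/np.linalg.norm(d)
def plane(n,u,v,z):
    o,d=ray(n,u,v);return o+d*(z-o[2])/d[2]
def tri(a,b):
    o1,d1=ray("side",*a);o2,d2=ray("top",*b)
    t=np.linalg.lstsq(np.c_[d1,-d2],o2-o1,rcond=None)[0]
    p,q=o1+d1*t[0],o2+d2*t[1];return (p+q)/2,np.linalg.norm(p-q)
def proj(n,p):
    m=M[n];f=210/np.tan(np.radians(m["fov_y"]/2));c=m["world_to_cam"]@np.r_[p,1]
    return np.array([m["cx"]-f*c[0]/c[2],m["cy"]+f*c[1]/c[2]])
E
python3 - <<'E'
from h import *
a=cv2.imread("pics/side0.png");b=cv2.imread("pics/top0.png")
z=lambda i,x,y,w,h,k:cv2.resize(i[y:y+h,x:x+w],None,fx=k,fy=k,interpolation=cv2.INTER_CUBIC)
cv2.imwrite("pics/c.png",np.vstack([np.hstack([z(a,275,165,65,50,6),z(a,315,240,65,50,6)]),np.hstack([z(b,250,155,65,50,6),z(b,335,185,65,50,6)])]))
for n,i,tag in(("side",a,0),("top",b,0)):
    h=cv2.cvtColor(i,cv2.COLOR_BGR2HSV)
    m=cv2.inRange(h,(5,200,120),(14,255,255))
    k,_,s,c=cv2.connectedComponentsWithStats(m)
    print(n,[(s[j].tolist(),c[j].round(1).tolist()) for j in range(1,k) if s[j][4]>15])
E
```

```text
side [([312, 177, 8, 11, 38], [316.5, 181.7]), ([283, 188, 19, 12, 74], [290.8, 191.1])]
top [([271, 165, 13, 3, 23], [276.6, 165.8]), ([285, 198, 11, 17, 51], [290.3, 205.6])]
```

View pics/c.png

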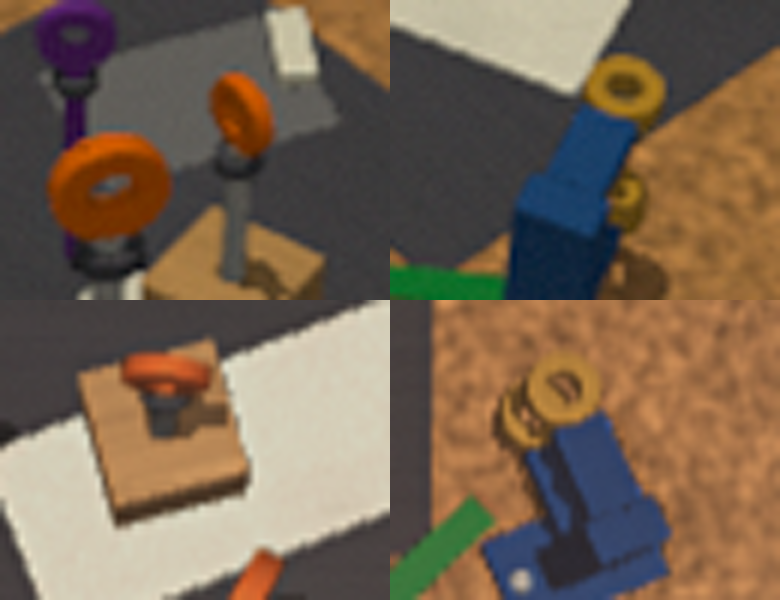

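The crop shows the pin's ring centre at about (315.0,184.2) in the side view and (277.7,167.2) in the top view. The upper bushing's mouth is at (354.2,254.2) and (364.2,199.7).

```bash
python3 - <<'E'
from h import *
np.set_printoptions(precision=4,suppress=True)
R=((315.0,184.2),(277.7,167.2));B=((354.2,254.2),(364.2,199.7))
for (s,t),z in((R,.162),(B,.130)):
    print(*tri(s,t),plane("side",*s,z),plane("top",*t,z))
# stand top corners, top view crop -> mean
c=np.array([(80,375),(215,340),(248,464),(116,512)])*1.
c=(c-[0,300])/6+[250,155]
P=np.array([plane("top",*q,.06) for q in c]);print(P,P.mean(0))
# ring broad direction in top crop
e=[plane("top",250+x/6,155+(y-300)/6,.162) for x,y in((122,368),(210,376))];print(e)
# side-view ring left/right vs. post direction
e=[plane("top",335+(x-390)/6,185+(y-300)/6,.13) for x,y in((533,388),(598,388),(565,352),(565,424),(625,520))];print(np.array(e))
h=cv2.cvtColor(cv2.imread("pics/top0.png"),cv2.COLOR_BGR2HSV);hs=cv2.cvtColor(cv2.imread("pics/side0.png"),cv2.COLOR_BGR2HSV)
for n,i,(x,y) in(("top",h,(362,200)),("side",hs,(354,255)),("top",h,(277,167)),("side",hs,(315,184))):print(n,i[y-6:y+7:3,x-9:x+10:3].tolist())
E
```

```text
[ 0.5892 -0.0179  0.1595] 0.00021668840209778615 [ 0.5871 -0.0198  0.162 ] [ 0.5887 -0.0179  0.162 ]
[ 0.5131 -0.2525  0.1289] 0.0014402440562155594 [ 0.5131 -0.2534  0.13  ] [ 0.5123 -0.2518  0.13  ]
[[ 0.6103  0.0219  0.06  ]
 [ 0.6288 -0.0418  0.06  ]
 [ 0.5692 -0.0585  0.06  ]
 [ 0.5447  0.0033  0.06  ]] [ 0.5883 -0.0187  0.06  ]
[array([0.5906, 0.0016, 0.162 ]), array([ 0.5879, -0.0372,  0.162 ])]
[[ 0.5121 -0.2374  0.13  ]
 [ 0.5128 -0.2665  0.13  ]
 [ 0.5288 -0.2518  0.13  ]
 [ 0.4962 -0.2516  0.13  ]
 [ 0.4537 -0.278   0.13  ]]
top [[[13, 148, 169], [13, 148, 160], [13, 149, 154], [17, 167, 177], [17, 167, 173], [14, 149, 182], [13, 147, 160]], [[13, 149, 180], [13, 148, 143], [17, 171, 179], [15, 160, 134], [17, 166, 117], [17, 170, 178], [13, 148, 155]], [[13, 148, 158], [16, 161, 95], [17, 169, 183], [17, 169, 158], [13, 147, 147], [17, 171, 182], [13, 146, 164]], [[16, 164, 101], [15, 154, 104], [17, 167, 134], [17, 170, 182], [17, 172, 182], [17, 167, 166], [13, 149, 164]], [[15, 148, 81], [17, 169, 187], [14, 155, 117], [9, 59, 74], [113, 98, 96], [111, 134, 103], [112,
[... 946 characters left out ...]
10, 171, 145], [9, 152, 82], [12, 154, 119], [15, 139, 169]], [[15, 135, 177], [14, 135, 174], [14, 126, 91], [175, 26, 59], [14, 118, 91], [14, 128, 100], [14, 126, 95]]]
side [[[23, 21, 96], [30, 13, 95], [13, 255, 151], [13, 255, 200], [66, 13, 95], [26, 41, 99], [24, 49, 110]], [[30, 11, 94], [12, 60, 98], [12, 255, 98], [13, 255, 153], [13, 255, 190], [20, 16, 96], [20, 16, 96]], [[26, 18, 98], [21, 19, 95], [13, 255, 120], [13, 255, 108], [13, 255, 167], [50, 8, 93], [20, 16, 95]], [[21, 19, 95], [20, 16, 95], [12, 190, 102], [13, 255, 113], [13, 255, 122], [14, 39, 98], [18, 17, 75]], [[17, 19, 96], [19, 21, 99], [140, 12, 64], [13, 194, 100], [9, 145, 72], [0, 4, 60], [140, 13, 60]]]
```

```bash
python3 - <<'E'
from h import *
np.set_printoptions(precision=4,suppress=True)
print("decoy",tri((293,196),(291.5,206)), "purple",tri((287.7,171),(239,173)))
print("decoy top",tri((292.5,187.5),(290.5,200)))
# rim of big decoy in top crop and mug
for p,z in(((183,209),.092),((105,252),.16),((107,215),.07)):print(plane("top",*p,z))
E
```

```text
decoy (array([ 0.4789, -0.0539,  0.2057]), np.float64(0.0014756136122612842)) purple (array([0.5738, 0.0843, 0.1488]), np.float64(0.00047284092700037244))
decoy top (array([ 0.4869, -0.0481,  0.228 ]), np.float64(0.009751293840325607))
[0.4816 0.2385 0.092 ]
[0.3562 0.4207 0.16  ]
[0.4631 0.4523 0.07  ]
```

Call:
step_arm(
  plan=[
    [0.1, 0.1, -0.1, 0.1, 45],
    [0.2, 0.2, -0.2, 0.2, 45],
    [0.3, 0.3, -0.25, 0.3, 45],
    [0.4, 0.4, -0.25, 0.4, 45],
    [0.5, 0.5, -0.25, 0.5, 45],
    [0.6, 0.6, -0.25, 0.6, 45],
    [0.7, 0.7, -0.25, 0.7, 45],
    [0.8, 0.8, -0.25, 0.8, 45],
    [0.9, 0.9, -0.25, 0.8, 45],
    [0.9, 0.9, -0.25, 0.8, 45],
    [0.9, 0.9, -0.25, 0.8, 45],
    [0.9, 0.9, -0.25, 0.8, 45],
  ],
)

```text
time_s: 1.1
tcp_pos: [0.3209, 0.3875, 0.2891]
eef_rot: [-180.0, 0.0, -61.1]
contact_force: [-0.5, 0.4, -0.1]
gripper_width: 0.045
gripper_force: 0.0
```

```bash
cat >> h.py <<'E'
from scipy.spatial.transform import Rotation as Ro
def go(p,yaw=None):
    s=r.get_state();R=Ro.from_euler("xyz",s["eef_rot"],degrees=True)
    print("t",round(s["time_s"],2),"tcp",s["tcp_pos"].round(4),"rot",s["eef_rot"].round(2),"F",s["contact_force"].round(1),"w",round(s["gripper_width"]*1e3,1),s["gripper_force"])
    print("share",(R.inv().apply(np.array(p)-s["tcp_pos"])/.25).round(4),"turn",None if yaw is None else round(-(yaw-s["eef_rot"][2])/60,3))
E
python3 -c "
from h import *
go([.589,-.018,.29],-106)"
```

```text
t 1.1 tcp [0.3209 0.3875 0.2891] rot [-1.7999e+02  2.0000e-02 -6.1090e+01] F [-0.5  0.4 -0.1] w 45.0 0.0
share [ 1.9381 -0.1546 -0.0043] turn 0.749
```

Call:
step_arm(
  plan=[
    [0.12, -0.01, 0, 0.1, 45],
    [0.24, -0.02, 0, 0.2, 45],
    [0.36, -0.03, 0, 0.3, 45],
    [0.48, -0.04, 0, 0.4, 45],
    [0.6, -0.05, 0, 0.5, 45],
    [0.72, -0.06, 0, 0.6, 45],
    [0.84, -0.07, 0, 0.7, 45],
    [0.97, -0.077, 0, 0.749, 45],
    [0.97, -0.077, 0, 0.749, 45],
  ],
)

```text
time_s: 1.85
tcp_pos: [0.4566, 0.1824, 0.2886]
eef_rot: [180.0, -0.1, -106.3]
contact_force: [-1.3, 0.4, -0.9]
gripper_width: 0.0451
gripper_force: 0.0
```

```bash
python3 -c "
from h import *
go([.589,-.018,.29],-106)"
```

```text
t 1.85 tcp [0.4566 0.1824 0.2886] rot [ 1.7999e+02 -9.0000e-02 -1.0626e+02] F [-1.3  0.4 -0.9] w 45.1 0.0
share [ 0.6211 -0.7328 -0.0047] turn -0.004
```

Call:
step_arm(
  plan=[
    [0.08, -0.09, 0, 0, 45],
    [0.16, -0.18, 0, 0, 45],
    [0.24, -0.28, 0, 0, 45],
    [0.32, -0.38, 0, 0, 45],
    [0.4, -0.48, 0, 0, 45],
    [0.48, -0.57, 0, 0, 45],
    [0.56, -0.66, 0, 0, 45],
    [0.62, -0.733, 0, 0, 45],
    [0.62, -0.733, 0, 0, 45],
    [0.62, -0.733, 0, 0, 45],
    [0.62, -0.733, 0, 0, 45],
  ],
)

```text
time_s: 2.77
tcp_pos: [0.5885, -0.0139, 0.2884]
eef_rot: [179.9, -0.0, -106.0]
contact_force: [-0.3, 0.3, 0.1]
gripper_width: 0.0449
gripper_force: 0.0
```

```bash
python3 -c "
from h import *
go([.589,-.018,.15],-106)
for n in('side','top'): cv2.imwrite(f'pics/{n}1.png',eyes.capture(n)[:,:,::-1])
a=cv2.imread('pics/side1.png')[90:240,230:430];b=cv2.imread('pics/top1.png')[90:240,180:380]
cv2.imwrite('pics/d.png',cv2.resize(np.hstack([a,b]),None,fx=2,fy=2,interpolation=cv2.INTER_CUBIC))"
```

```text
t 2.77 tcp [ 0.5885 -0.0139  0.2884] rot [ 1.7994e+02 -2.0000e-02 -1.0595e+02] F [-0.3  0.3  0.1] w 44.9 0.0
share [ 0.0152 -0.007   0.5535] turn 0.001
```

View pics/d.png

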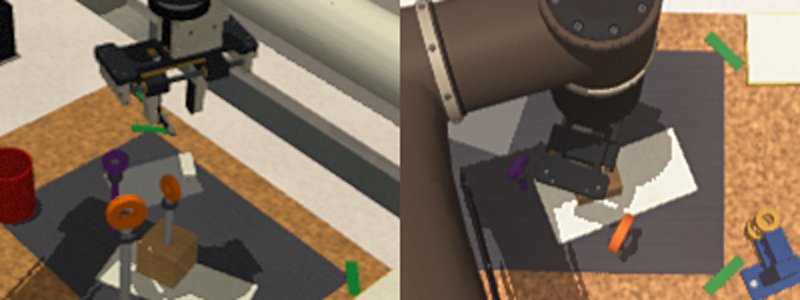

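The gripper hangs above the pin's ring (about (170,188) in the left half of the crop). Its long body points away from the big look-alike at (127,212), so I'll descend.

Call:
step_arm(
  plan=[
    [0.015, -0.007, 0.05, 0, 45],
    [0.015, -0.007, 0.12, 0, 45],
    [0.015, -0.007, 0.2, 0, 45],
    [0.015, -0.007, 0.28, 0, 45],
    [0.015, -0.007, 0.36, 0, 45],
    [0.015, -0.007, 0.43, 0, 45],
    [0.015, -0.007, 0.49, 0, 45],
    [0.015, -0.007, 0.53, 0, 45],
    [0.015, -0.007, 0.553, 0, 45],
    [0.015, -0.007, 0.553, 0, 45],
    [0.015, -0.007, 0.553, 0, 45],
  ],
)

```text
time_s: 3.78
tcp_pos: [0.5895, -0.0185, 0.1514]
eef_rot: [-180.0, 0.0, -105.9]
contact_force: [1.0, 0.9, 0.7]
gripper_width: 0.0449
gripper_force: 0.0
```

```bash
python3 -c "
from h import *
go([.589,-.018,.15],-106)
for n in('side','top'): cv2.imwrite(f'pics/{n}2.png',eyes.capture(n)[:,:,::-1])
a=cv2.imread('pics/side2.png')[140:220,270:370];b=cv2.imread('pics/top2.png')[140:220,230:330]
cv2.imwrite('pics/e.png',cv2.resize(np.hstack([a,b]),None,fx=4,fy=4,interpolation=cv2.INTER_CUBIC))"
```

```text
t 3.78 tcp [ 0.5895 -0.0185  0.1514] rot [-1.7996e+02  1.0000e-02 -1.0595e+02] F [1.  0.9 0.7] w 44.9 0.0
share [-0.0015  0.0024  0.0056] turn 0.001
```

View pics/e.png

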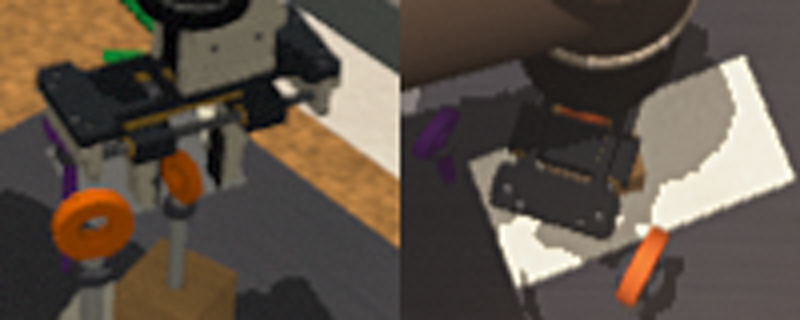

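The ring, at (182,178) in the left half, sits between the two fingers, so I'll close on it.

Call:
step_arm(
  plan=[
    [0, 0, 0.005, 0, 20],
    [0, 0, 0.005, 0, 10],
    [0, 0, 0.005, 0, 5],
    [0, 0, 0.005, 0, 5],
    [0, 0, 0.005, 0, 5],
    [0, 0, 0.005, 0, 5],
    [0, 0, 0.005, 0, 5],
    [0, 0, 0.005, 0, 5],
    [0, 0, 0.005, 0, 5],
    [0, 0, 0.005, 0, 5],
  ],
  newtons=15,
)

```text
time_s: 4.72
tcp_pos: [0.5892, -0.019, 0.1496]
eef_rot: [-180.0, -0.0, -106.0]
contact_force: [-0.0, 0.3, 0.4]
gripper_width: 0.0103
gripper_force: 15.0
```

Call:
step_arm(
  plan=[
    [0, 0, -0.02, 0, 5],
    [0, 0, -0.06, 0, 5],
    [0, 0, -0.11, 0, 5],
    [0, 0, -0.16, 0, 5],
    [0, 0, -0.22, 0, 5],
    [0, 0, -0.28, 0, 5],
    [0, 0, -0.34, 0, 5],
    [0, 0, -0.4, 0, 5],
    [0, 0, -0.46, 0, 5],
    [0, 0, -0.52, 0, 5],
    [0, 0, -0.57, 0, 5],
    [0, 0, -0.6, 0, 5],
  ],
  newtons=25,
)

```text
time_s: 5.72
tcp_pos: [0.5895, -0.0189, 0.3021]
eef_rot: [-179.9, 0.1, -106.0]
contact_force: [0.1, -0.7, -1.6]
gripper_width: 0.0102
gripper_force: 25.0
```

```bash
python3 -c "
from h import *
go([.513,-.252,.30])
"
```

```text
t 5.72 tcp [ 0.5895 -0.0189  0.3021] rot [-1.7987e+02  6.0000e-02 -1.0598e+02] F [ 0.1 -0.7 -1.6] w 10.2 24.993702684049026
share [0.9805 0.0375 0.0073] turn None
```

Call:
step_arm(
  plan=[
    [0.03, 0, 0, 0, 5],
    [0.08, 0, 0, 0, 5],
    [0.16, 0.01, 0, 0, 5],
    [0.26, 0.01, 0, 0, 5],
    [0.37, 0.015, 0, 0, 5],
    [0.49, 0.02, 0, 0, 5],
    [0.61, 0.025, 0, 0, 5],
    [0.72, 0.03, 0, 0, 5],
    [0.82, 0.03, 0, 0, 5],
    [0.9, 0.035, 0, 0, 5],
    [0.95, 0.037, 0, 0, 5],
    [0.98, 0.037, 0, 0, 5],
  ],
)

```text
time_s: 6.72
tcp_pos: [0.5113, -0.2536, 0.2987]
eef_rot: [179.9, -0.0, -106.1]
contact_force: [0.4, -0.7, -1.6]
gripper_width: 0.0099
gripper_force: 25.0
```

Call:
step_arm(
  plan=[
    [0, 0, 0, 0, 5],
    [0, 0, 0, 0, 5],
    [0, 0, 0, 0, 5],
    [0, 0, 0, 0, 5],
    [0, 0, 0, 0, 5],
    [0, 0, 0, 0, 5],
  ],
)

```text
time_s: 7.22
tcp_pos: [0.5131, -0.2512, 0.2996]
eef_rot: [-180.0, 0.0, -105.9]
contact_force: [-0.0, -0.3, -2.2]
gripper_width: 0.0099
gripper_force: 25.0
```

```bash
python3 -c "
from h import *
go([.513,-.252,.30])
for n in('side','top'): cv2.imwrite(f'pics/{n}3.png',eyes.capture(n)[:,:,::-1])
a=cv2.imread('pics/side3.png')[170:290,300:400];b=cv2.imread('pics/top3.png')[130:250,310:410]
cv2.imwrite('pics/f.png',cv2.resize(np.hstack([a,b]),None,fx=4,fy=4,interpolation=cv2.INTER_CUBIC))"
```

```text
t 7.22 tcp [ 0.5131 -0.2512  0.2996] rot [-180.      0.   -105.93] F [-0.  -0.3 -2.2] w 9.9 24.993596585824207
share [ 0.0031 -0.0006 -0.0017] turn None
```

View pics/f.png

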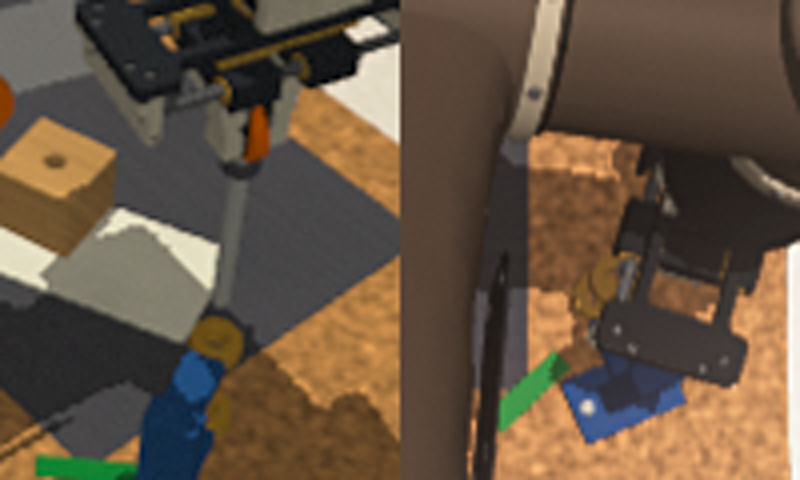

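```bash
python3 -c "
from h import *
T=r.get_state()['tcp_pos']
np.set_printoptions(precision=1,suppress=True)
for z,l in((.162-.012-.0,'ring'),):pass
for h in(.152,.124,.12,.06,0):
    p=T+[0,0,-.14+h+ .0]
    s,t=proj('side',p),proj('top',p)
    print(h,p.round(3)[2],'side',s,(s-[300,170])*4,'top',t,(t-[310,130])*4+[400,0])
b=[.513,-.252,.13];print('mouth',(proj('side',b)-[300,170])*4,(proj('top',b)-[310,130])*4+[400,0])
"
```

```text
0.152 0.312 side [361.3 201.7] [245.3 126.7] top [378.6 186.9] [674.4 227.6]
0.124 0.284 side [360.  210.4] [240.2 161.8] top [376.1 189.1] [664.3 236.4]
0.12 0.28 side [359.9 211.7] [239.4 166.7] top [375.7 189.4] [662.9 237.6]
0.06 0.22 side [357.2 229.4] [228.9 237.7] top [370.7 193.7] [642.9 254.9]
0 0.16 side [354.8 246. ] [219.1 304. ] top [366.2 197.7] [624.7 270.6]
mouth [215.2 335.6] [617.1 277.8]
```

```bash
python3 -c "
from h import *
z=lambda f,x,y,w,h,k:cv2.resize(cv2.imread(f)[y:y+h,x:x+w],None,fx=k,fy=k,interpolation=cv2.INTER_CUBIC)
cv2.imwrite('pics/g.png',np.vstack([np.hstack([z('pics/side3.png',335,235,40,30,10),z('pics/top3.png',345,183,40,30,10)]),np.hstack([z('pics/side0.png',335,235,40,30,10),z('pics/top0.png',345,183,40,30,10)])]))
S=cv2.cvtColor(cv2.imread('pics/side3.png'),cv2.COLOR_BGR2GRAY)
for v in range(216,250,4):print(v,S[v,350:368].tolist())
"
```

```text
216 [72, 71, 70, 71, 73, 73, 73, 80, 90, 97, 98, 90, 74, 72, 72, 73, 71, 73]
220 [70, 72, 72, 72, 72, 69, 77, 87, 94, 94, 92, 79, 72, 73, 70, 70, 71, 68]
224 [69, 69, 72, 70, 69, 75, 83, 92, 93, 93, 81, 65, 68, 71, 69, 72, 69, 71]
228 [65, 68, 69, 70, 71, 79, 90, 96, 94, 88, 73, 70, 68, 72, 68, 72, 67, 70]
232 [222, 224, 226, 222, 166, 79, 93, 95, 95, 83, 69, 67, 68, 69, 70, 69, 70, 69]
236 [221, 224, 227, 193, 97, 89, 93, 94, 83, 70, 69, 70, 70, 70, 70, 68, 70, 72]
240 [199, 228, 214, 151, 82, 92, 95, 89, 78, 71, 72, 71, 70, 70, 70, 72, 72, 70]
244 [127, 122, 98, 76, 91, 94, 95, 84, 68, 73, 72, 72, 72, 74, 72, 73, 73, 70]
248 [70, 36, 37, 38, 36, 36, 39, 43, 64, 74, 72, 73, 74, 74, 73, 73, 72, 74]
```

View pics/g.png

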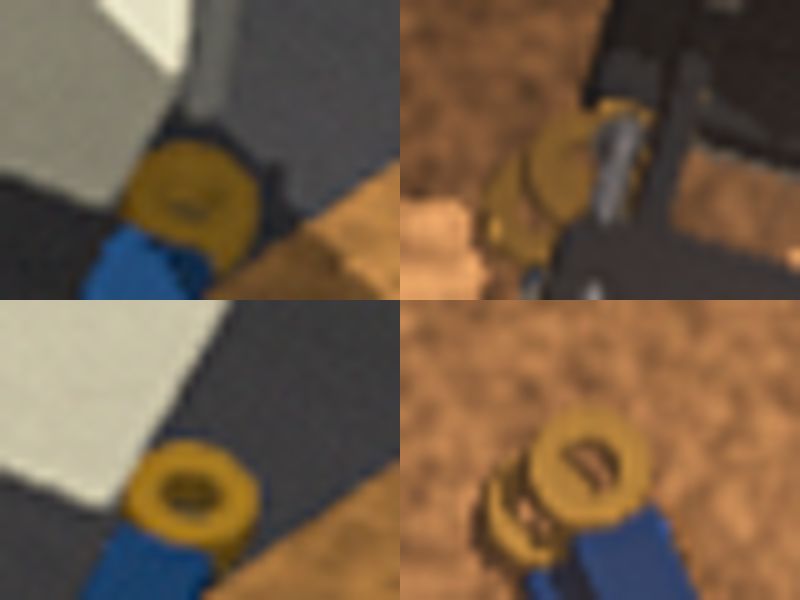

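The side view shows the shaft upright (tip at about (355,246)) and in line with the bushing mouth at (354,253.4). The top view has the mouth at (363.6,199.2), with the pin itself hidden. I'll go down carefully and watch the force.

Call:
step_arm(
  plan=[
    [-0.001, -0.003, 0.02, 0, 5],
    [-0.001, -0.003, 0.04, 0, 5],
    [-0.001, -0.003, 0.06, 0, 5],
    [-0.001, -0.003, 0.08, 0, 5],
    [-0.001, -0.003, 0.1, 0, 5],
    [-0.001, -0.003, 0.12, 0, 5],
    [-0.001, -0.003, 0.135, 0, 5],
    [-0.001, -0.003, 0.15, 0, 5],
    [-0.001, -0.003, 0.16, 0, 5],
    [-0.001, -0.003, 0.16, 0, 5],
    [-0.001, -0.003, 0.16, 0, 5],
  ],
)

```text
time_s: 8.23
tcp_pos: [0.5136, -0.2519, 0.2596]
eef_rot: [180.0, -0.0, -106.0]
contact_force: [-0.6, 0.1, -0.5]
gripper_width: 0.0098
gripper_force: 25.0
```

```bash
python3 -c "
from h import *
go([.514,-.2512,.2])
print(r.get_state()['moment'])"
```

```text
t 8.23 tcp [ 0.5136 -0.2519  0.2596] rot [ 1.8000e+02 -1.0000e-02 -1.0599e+02] F [-0.6  0.1 -0.5] w 9.8 24.99346861581671
share [-0.0033 -0.0009  0.2383] turn None
[ 0.08113159 -0.06974947  0.04787547]
```

Call:
step_arm(
  plan=[
    [0, 0, 0.02, 0, 5],
    [0, 0, 0.04, 0, 5],
    [0, 0, 0.06, 0, 5],
    [0, 0, 0.08, 0, 5],
    [0, 0, 0.1, 0, 5],
    [0, 0, 0.12, 0, 5],
    [0, 0, 0.14, 0, 5],
    [0, 0, 0.16, 0, 5],
    [0, 0, 0.18, 0, 5],
    [0, 0, 0.2, 0, 5],
    [0, 0, 0.2, 0, 5],
    [0, 0, 0.2, 0, 5],
  ],
)

```text
time_s: 9.23
tcp_pos: [0.5134, -0.2519, 0.2093]
eef_rot: [180.0, -0.0, -106.0]
contact_force: [0.3, 0.8, -1.2]
gripper_width: 0.01
gripper_force: 25.0
```

```bash
python3 -c "
from h import *
for i in range(3):
  eyes.capture('side');s=r.get_state();print(s['contact_force'].round(1),s['moment'].round(3))
go([.514,-.2512,.2])
cv2.imwrite('pics/side4.png',eyes.capture('side')[:,:,::-1])
a=cv2.imread('pics/side4.png')[200:300,310:390]
cv2.imwrite('pics/i.png',cv2.resize(a,None,fx=6,fy=6,interpolation=cv2.INTER_CUBIC))"
```

```text
[-0.3  0.2 -2.6] [ 0.079 -0.103  0.002]
[ 0.4  0.1 -1.4] [ 0.076 -0.09   0.029]
[ 0.1 -0.6 -1.9] [ 0.096 -0.071  0.029]
t 9.38 tcp [ 0.5138 -0.2519  0.2099] rot [-179.97   -0.   -105.98] F [ 0.1 -0.6 -1.9] w 9.8 24.993441892951296
share [-0.003  -0.      0.0397] turn None
```

View pics/i.png

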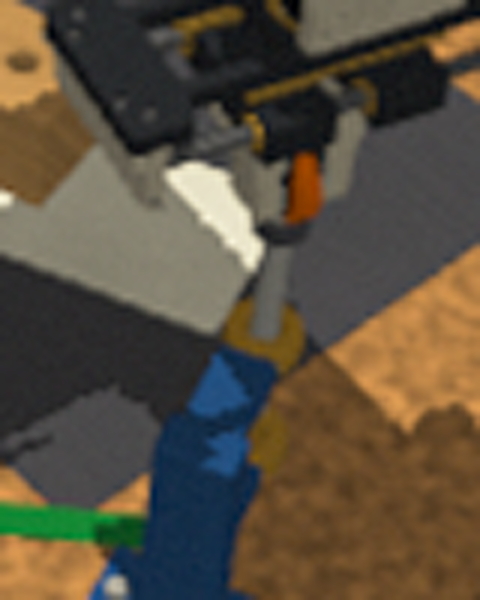

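The shaft goes into the upper bushing near the middle of its bore, at about (265,335) in the crop. The only force is the pin's weight, so I'll go on to the lower bushing.

Call:
step_arm(
  plan=[
    [0, 0, 0.01, 0, 5],
    [0, 0, 0.02, 0, 5],
    [0, 0, 0.03, 0, 5],
    [0, 0, 0.04, 0, 5],
    [0, 0, 0.05, 0, 5],
    [0, 0, 0.06, 0, 5],
    [0, 0, 0.07, 0, 5],
    [0, 0, 0.08, 0, 5],
    [0, 0, 0.08, 0, 5],
  ],
)

```text
time_s: 10.18
tcp_pos: [0.5133, -0.2517, 0.1889]
eef_rot: [179.9, 0.0, -106.0]
contact_force: [-0.2, -0.1, -1.2]
gripper_width: 0.0096
gripper_force: 25.0
```

```bash
python3 -c "
from h import *
for i in range(4):
  eyes.capture('side');s=r.get_state();print(s['contact_force'].round(1),s['moment'].round(3))
go([.5137,-.2519,.158])"
```

```text
[ 1.5 -0.4 -0.7] [ 0.103 -0.084 -0.038]
[-0.7 -0.8 -1.1] [ 0.088 -0.072  0.011]
[-0.3  0.  -1.7] [ 0.068 -0.097 -0.038]
[ 1.1  0.4 -1. ] [ 0.064 -0.032  0.014]
t 10.38 tcp [ 0.5137 -0.2519  0.1897] rot [-179.98   -0.   -105.99] F [ 1.1  0.4 -1. ] w 9.9 24.99343773494786
share [-1.000e-04 -1.000e-04  1.269e-01] turn None
```

Call:
step_arm(
  plan=[
    [0, 0, 0.01, 0, 5],
    [0, 0, 0.025, 0, 5],
    [0, 0, 0.04, 0, 5],
    [0, 0, 0.055, 0, 5],
    [0, 0, 0.07, 0, 5],
    [0, 0, 0.085, 0, 5],
    [0, 0, 0.1, 0, 5],
    [0, 0, 0.11, 0, 5],
    [0, 0, 0.12, 0, 5],
    [0, 0, 0.126, 0, 5],
    [0, 0, 0.126, 0, 5],
    [0, 0, 0.126, 0, 5],
  ],
)

```text
time_s: 11.38
tcp_pos: [0.5136, -0.2519, 0.1581]
eef_rot: [-180.0, -0.0, -106.0]
contact_force: [-0.1, -1.2, -2.0]
gripper_width: 0.0099
gripper_force: 25.0
```

```bash
python3 -c "
from h import *
F=[]
for i in range(8):
  eyes.capture('side');s=r.get_state();F.append(np.r_[s['contact_force'],s['moment']])
print(np.mean(F,0).round(3))
go([.5137,-.2519,.158])
for n in('side','top'): cv2.imwrite(f'pics/{n}5.png',eyes.capture(n)[:,:,::-1])
a=cv2.imread('pics/side5.png')[200:300,315:380];b=cv2.imread('pics/top5.png')[150:250,330:395]
cv2.imwrite('pics/j.png',cv2.resize(np.hstack([a,b]),None,fx=6,fy=6,interpolation=cv2.INTER_CUBIC))"
```

```text
[-0.11   0.318 -1.676  0.088 -0.052  0.013]
t 11.78 tcp [ 0.5136 -0.2519  0.1581] rot [-179.99   -0.   -105.99] F [ 0.3  0.4 -1.4] w 10.0 24.993694153651518
share [ 0.     -0.0005  0.0005] turn None
```

View pics/j.png

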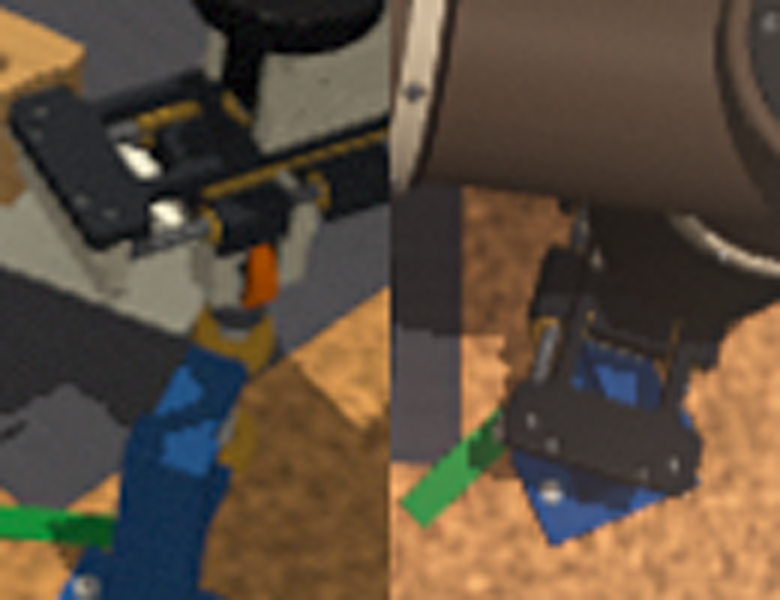

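The collar (about (235,320) in the left half) sits just above the upper bushing. The wrist carries only the pin's weight, about 1.7 N with no side load, so the pin isn't wedged. I'll hand it in.

```bash
python3 -c "
from plant import workorder
print(workorder.close_job())"
```

```text
the job is handed in; nothing more can be done
None
```

The pin is through both brass bushings and still held by its ring, hanging upright with no side load; by the arm's pose about 26 mm sticks out below the lower bushing and the collar is about 8 mm above the upper one, and the job was handed in at about 12 s.

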